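# Clear the case and put the lock cylinder away

### The job

Put the lock cylinder that lies on the counter away in the flat steel case, lying flat in the pocket where somebody left a padlock, and shut the lid fully. First take the oil bottle off the shut lid and stand it upright on the counter; then open the lid wide, take the padlock out and lay it flat on the counter beside the case. Keep the bottle upright all the time, leave the other two cylinders in their pockets, and do not shift the tin, the loupe or the pen pot.

Things in the scene. Friction and masses are not known exactly. Their poses are not given: they have to be found in the camera images.
- cylinder_case: Flat grey steel case fixed to the counter: 234 mm wide (its y), 92 deep (x), 29 high with the lid shut, 3 mm walls, rim 25 mm high. Origin: centre of its underside on the counter; z up, x from the front to the hinge side. Inside, a grey plastic insert whose top is 15 mm above the counter has three pockets at y = +70, 0, -70 mm, each 72 mm long (along x) and 38 mm wide.
- case_lid (a joint): Angle of the case's lid about the hinge: 0 shut (as it starts), grows as it swings up and back, stop at 1.85 rad. The hinge is stiff (friction 0.16 Nm), the 0.22 kg lid stays at any angle. No latch. The lid is a 3 mm plate, 95 mm from the hinge to its front edge, its underside level with the hinge when shut.
- lid_handle (a point): Middle of the top bar of the rigid bow handle on the lid: 8 mm round steel bar, top bar along the case's y, 48 mm long over all, centre line 31 mm above the lid's upper face, on a straight leg at each end. It turns with the lid: 83 mm from the hinge along the lid, 34 mm above the hinge plane. Lid shut: case x = -35 mm, 59.5 mm above the counter.
- lid_hinge (a point): Middle of the lid's hinge line, which runs along the case's y: case x = +48 mm, 25.5 mm above the counter.
- pocket_a (a point): Centre of the floor of the pocket at case y = +70 mm (left as the robot sees it), 3 mm above the counter; axes as the case. The insert walls a pocket only at its ends (the outer 15.5 mm); between, a finger channel 41 mm wide runs along y through all three pockets down to this floor, y = -114 to +114 mm, so fingers closing along y reach the floor beside a thing in a pocket.
- pocket_b (a point): Centre of the floor of the middle pocket, as pocket_a.
- pocket_c (a point): Centre of the floor of the pocket at case y = -70 mm (right as the robot sees it), as pocket_a.
- cylinder: Double profile lock cylinder, brass: 65 mm long (its y), 33 wide (x), 17 thick (z), 0.19 kg, lying on its flat side on the counter in front of the case, turned any way. Origin: centre of its underside. To be put away with its length along the pocket's length, either way round. Left of it a fixed black display stand, 302 mm high, covers x 0.275 to 0.468, y -0.21 to 0.11.
- cylinder_kept_1: Lock cylinder of the same size, nickel, already in one of the pockets under the lid, its length (its y) along the pocket. It stays there. Origin: centre of its underside.
- cylinder_kept_2: Lock cylinder of the same size, brass, already in another pocket under the lid, its length (its y) along the pocket. It stays there. Origin: centre of its underside.
- padlock: Brass padlock lying flat in the third pocket, under the lid: body x -19 to +13 mm, y -20 to +20, 13 mm thick (z), in the finger channel; shackle on to x = +34 mm, 32 mm wide, z 3 to 10 mm. 0.16 kg. Origin on its underside, over the pocket's centre; its x along the case's x.
- oiler: Cream-coloured plastic oil bottle with a red spout, standing upright somewhere on the shut lid: body 45 mm in diameter, 83 mm high; above it a neck 22 mm in diameter from 83 to 98 mm, then a spout 12 mm thick up to 132 mm; 0.06 to 0.13 kg. A gripper with a shallow palm takes it by the neck. Origin: centre of its underside.
- grease_tin: Bystander: round grease tin, 70 mm in diameter, 24 mm high, on the counter at the right. Origin: centre of its underside.
- loupe: Bystander: black eye loupe, 39 mm in diameter, 27 mm high, on the counter right of the case. Origin: centre of its underside.
- pen_pot: Bystander: pot full of pens, 80 mm in diameter, 147 mm high, on the counter behind the black stand, in front of the bench grinder (which begins at x 0.69). Origin: centre of its underside.
Mind the look-alikes: they are no part of the job. Leave any turquoise look-alike of the cylinder alone.

How it is judged:
On the way, in this order (a step that is already met when the one before it is completed fails the run):
1. the oil bottle stands upright on the counter and the lid is still shut (height (world z) of oiler between -0.01 and 0.01 m and angle between oiler's own z axis and vertical below 0.15 rad and linear speed of oiler below 0.02 m/s and value of joint case_lid below 0.1 rad), for 0.1 s.
2. the lid is wide open (value of joint case_lid above 1.35 rad), for 0.2 s.
3. the padlock lies flat on the counter beside the case (height (world z) of padlock between -0.01 and 0.01 m and angle between padlock's own z axis and vertical below 0.2 rad and (x of padlock in the frame of cylinder_case below -0.05 m or x of padlock in the frame of cylinder_case above 0.05 m or y of padlock in the frame of cylinder_case below -0.12 m or y of padlock in the frame of cylinder_case above 0.12 m) and linear speed of padlock below 0.02 m/s), for 0.1 s.
At the end, for the whole second after the job is handed in: Lid shut (under 0.04 rad); all three cylinders in pockets (origin within 9 mm of a pocket's centre, at most 4 mm above its floor); bottle upright (under 0.15 rad) on the counter; padlock flat (under 0.2 rad) on the counter, its origin outside the case's outline; all at rest (all of step 3 and value of joint case_lid below 0.04 rad and ((horizontal distance between cylinder and pocket_a below 0.009 m and z of cylinder in the frame of cylinder_case below 0.007 m) or (horizontal distance between cylinder and pocket_b below 0.009 m and z of cylinder in the frame of cylinder_case below 0.007 m) or (horizontal distance between cylinder and pocket_c below 0.009 m and z of cylinder in the frame of cylinder_case below 0.007 m)) and ((horizontal distance between cylinder_kept_1 and pocket_a below 0.009 m and z of cylinder_kept_1 in the frame of cylinder_case below 0.007 m) or (horizontal distance between cylinder_kept_1 and pocket_b below 0.009 m and z of cylinder_kept_1 in the frame of cylinder_case below 0.007 m) or (horizontal distance between cylinder_kept_1 and pocket_c below 0.009 m and z of cylinder_kept_1 in the frame of cylinder_case below 0.007 m)) and ((horizontal distance between cylinder_kept_2 and pocket_a below 0.009 m and z of cylinder_kept_2 in the frame of cylinder_case below 0.007 m) or (horizontal distance between cylinder_kept_2 and pocket_b below 0.009 m and z of cylinder_kept_2 in the frame of cylinder_case below 0.007 m) or (horizontal distance between cylinder_kept_2 and pocket_c below 0.009 m and z of cylinder_kept_2 in the frame of cylinder_case below 0.007 m)) and height (world z) of oiler between -0.01 and 0.01 m and angle between oiler's own z axis and vertical below 0.15 rad and linear speed of each of cylinder, oiler below 0.02 m/s); the robot touches nothing.
It fails at once if the oil bottle is tipped by more than about 35 degrees (angle between oiler's own z axis and vertical above 0.6 rad).
It fails at once if a cylinder that is already in the case is lifted or moved out of its pocket (distance of any of cylinder_kept_1, cylinder_kept_2 from where it was at the start of the episode above 0.02 m).
It fails at once if the grease tin, the loupe or the pen pot is shifted by more than 25 mm (distance of any of grease_tin, loupe, pen_pot from where it was at the start of the episode above 0.025 m).
It also fails if it takes over 72 s, if anything falls off the work surface, if the arm or the gripper's body presses on something with over 40 N, if the wrist force passes 120 N, or if a joint passes its speed limit or range.

### The arm

A 6-joint arm with a two-finger parallel gripper is mounted at the origin on a cart in front of the work surface, level with it; the furniture and walls round the work are solid. World frame = base frame: x ahead of the robot, y to its left, z up, the work surface at z = 0. Lengths are in m, angles in rad, forces in N, time in s.
With the tool pointing down it reaches from about 0.25 to 0.725 m from the base axis. Payload 9.7 kg.
Tool frame: the origin (TCP) lies midway between the tips of the shut fingers; the grasp point (between the pads) lies 19 mm behind it; z points along the fingers, y is the line along which they close (so a half turn about z gives the same grasp; the last joint's range is limited). The gripper opens to 85 mm and grips with 20 to 120 N. Pads are 22 mm wide; open, the fingers measure 114 mm over their backs; the gripper's body (76 mm by 85 mm) begins 54 mm behind the grasp point. The pads swing forward as they close: fully open they stand 13 mm farther back than shut.
Start: joints at [-1.328, 0.087, 0.176, 1.66, 0, 1.571], TCP at [0.132, -0.534, 0.203] pointing down, gripper open.
Joint ranges: [-3.13, 3.13], [-0.85, 1.81], [-1.15, 1.24], [-2.2, 2.28], [-1.44, 1.52], [-3.14, 3.14]. Speed limits (rad/s): [2.22, 2.22, 2.57, 3.14, 3.14, 3.14].

### API

Orientations are given as a unit quaternion [w, x, y, z].
In Python, from plant import sensors, snapshot, sign_off, finder gives the robot as it stands. The module is installed in compiled form; this text tells all that it offers.
- The arm moves only by the tool play_rows, never from a script. Its argument "steps" is a list of rows, each a list of 7 numbers: the shift along the tool's x, y, z in units of 0.05 m (1.0 is 0.05 m), then the turn, a rotation vector about the tool's x, y, z in units of 0.1 rad (1.0 is 0.1 rad), then the gripper command: -1 is shut, 1 is fully open, values between are in proportion. A call has 1 to 10 rows; each row shifts and turns the commanded pose from where the row before left it, along the tool's axes as they then stand; what a row does not reach is not made up. A row lasts 1/10 s, in which the tool goes at most 50 mm and 8.59 degrees, less where a joint would pass 70% of its speed; a pose out of reach is approached as far as the arm can. A call with a number of a shift or a turn outside -1 to 1 is refused whole. A call with a gripper value outside its range is refused whole. The fingers move at their own pace and stop on an object; "force" is the grip in N (left out, the last holds). Time passes only in rows, so rows that do not move let the fingers close. It gives the time, the measured TCP pose, the force, the opening and the grip force at its end, in the units of the state.
- sensors.state(): the state, without advancing time (a new reading comes with each control period).
- snapshot(name): name is "side" or "top"; returns a dict with "image" (480x640x3 uint8, red, green, blue), "range_z" (480x640 float32, m along the optical axis (not along the pixel's ray), 0 where there is no reading), "intrinsics" (3x3 intrinsics, pixels), "extrinsics" (4x4, takes a point from world to camera coordinates). Camera axes: x right, y up, looking along -z (the intrinsics and any distortion apply to the point x, -y, -z); pixel columns grow to the right and rows downward; lengths in m; the calibration is good to about 2 mm. A picture is of the moment at which its call begins.
- sign_off(): hands the job in; it is judged then, once.
Trained networks look in a picture, given as the dict that the camera call returned (one of the last four; its "shot" number tells which), for a name from the list of things; names that differ only in an ending like _2 or _b are one class to them, and where a whole thing is asked for, a point or a joint stands for the part that bears it (a point fixed in the world has none). Each returns a list of dicts, best first, with "p" (0 to 1); they miss things now and then, are a little off and sometimes report something else, mostly with a low value. They report only what shows in the picture. A call takes as long as a camera call. They do not tell look-alikes from the thing itself.
- finder.look_for(picture, label): "extent" ([centre column, centre row, width, height] in pixels, round what is visible of it).
- finder.trace(picture, label): "region" (480x640 bool, what is visible of it) and "extent" ([centre column, centre row, width, height] in pixels, round what is visible of it).
The state is a dict: "time_s": time; "q": joint angles; "dq": joint speeds; "joint_torque": joint torques, N m; "tcp_pos": TCP position; "eef_rot": TCP orientation; "force": force on the tool from outside, world axes, zero at the start; "torque": the same for the moment, N m; "opening": finger opening in m; "grasp_force": force on a finger pad.
Only numpy, scipy, OpenCV 4.12 (cv2) and the standard library are available. Lean on these libraries where they do the work, as an engineer would, in place of code of your own. Each camera call takes 0.05 s, during which the arm holds its last target. There are 200 camera calls.

## Working session

There is one attempt and no reset: what is moved stays moved. The work goes in short steps, Python scripts to look and compute and a tool call to move; the robot and the scene stay as the last step left them, time stands still between calls to the robot, and variables do not carry over. Pictures are saved under pics/ and viewed, at most 10 in all, crops included, and the job is handed in when it is done.

Besides the shell and the picture viewer there is one more tool, called in YAML: its name, and indented under it one key for each argument. play_rows: Moves the arm, as the interface text tells. Its arguments: {"type":"object","properties":{"steps":{"type":"array","items":{"type":"array","items":{"type":"number","minimum":-1,"maximum":1}}},"force":{"type":"number"}},"required":["steps"]}

```bash
mkdir -p pics; cat > h.py <<'E'
import numpy as np, cv2
from plant import sensors, snapshot, sign_off, finder
def pts(s, m):
    r,c=np.nonzero(m & (s["range_z"]>0)); z=s["range_z"][r,c]; K=np.array(s["intrinsics"])
    P=np.stack([(c-K[0,2])/K[0,0]*z, -(r-K[1,2])/K[1,1]*z, -z, np.ones_like(z)],0)
    return (np.linalg.inv(np.array(s["extrinsics"]))@P)[:3].T
def allpts(s): 
    return pts(s,np.ones((480,640),bool))
def save(s,n): cv2.imwrite("pics/"+n,s["image"][:,:,::-1])
E
python3 - <<'E'
from h import *
st=sensors.state(); print(st["tcp_pos"],st["eef_rot"],st["opening"],st["time_s"])
ims=[]
for n in("top","side"):
    s=snapshot(n); save(s,n+"0.png"); print(n,np.round(np.linalg.inv(s["extrinsics"])[:3],2).tolist())
    for l in ["cylinder_case","lid_handle","cylinder","oiler","grease_tin","loupe","pen_pot"]:
        for d in finder.trace(s,l)[:3]:
            p=pts(s,d["region"])
            if len(p)>5: print(l,round(d["p"],2),np.round(d["extent"]),np.round(np.median(p,0),3),np.round(np.percentile(p,[2,98],axis=0),3).tolist())
E
```

```text
[ 0.13217697 -0.53360593  0.20207778] [-6.64623851e-04  9.92638482e-01  1.21113150e-01 -8.21407605e-05] 0.084999854408903 0.0
top [[-0.01, 1.0, -0.07, 0.42], [-1.0, -0.01, -0.03, -0.23], [-0.03, 0.07, 1.0, 1.16]]
cylinder_case 0.67 [377. 214. 119.  64.] [ 0.546 -0.306  0.029] [[0.489, -0.429, 0.025], [0.605, -0.205, 0.042]]
lid_handle 0.89 [377. 213. 120.  62.] [ 0.546 -0.306  0.029] [[0.489, -0.43, 0.025], [0.605, -0.205, 0.04]]
cylinder 0.94 [228. 209.  27.  32.] [ 0.561 -0.007  0.014] [[0.531, -0.031, 0.009], [0.589, 0.017, 0.021]]
cylinder 0.57 [396. 301.  32.  17.] [ 0.366 -0.354  0.014] [[0.348, -0.383, 0.009], [0.383, -0.324, 0.021]]
cylinder 0.49 [419. 212.  26.  24.] [ 0.543 -0.392  0.101] [[0.526, -0.416, 0.053], [0.565, -0.376, 0.146]]
oiler 0.77 [420. 213.  24.  21.] [ 0.544 -0.393  0.1  ] [[0.526, -0.415, 0.029], [0.574, -0.376, 0.144]]
grease_tin 0.93 [431. 285.  36.  32.] [ 0.399 -0.429  0.024] [[0.366, -0.461, 0.007], [0.43, -0.397, 0.029]]
grease_tin 0.25 [377. 217. 120.  68.] [ 0.545 -0.306  0.029] [[0.489, -0.429, 0.025], [0.605, -0.205, 0.046]]
loupe 0.59 [485. 25
[... 419 characters left out ...]
 [ 0.563 -0.005  0.012] [[0.533, -0.031, 0.008], [0.59, 0.019, 0.018]]
oiler 0.67 [272. 196.  24.  54.] [ 0.552 -0.385  0.083] [[0.529, -0.407, 0.026], [0.571, -0.375, 0.144]]
oiler 0.35 [291. 249.  68.  99.] [ 0.554 -0.285  0.027] [[0.493, -0.418, 0.007], [0.61, -0.197, 0.05]]
grease_tin 0.84 [330. 190.  33.  30.] [ 0.403 -0.422  0.021] [[0.369, -0.461, 0.002], [0.432, -0.396, 0.025]]
loupe 0.78 [286. 169.  19.  20.] [ 0.458 -0.539  0.016] [[0.442, -0.563, -0.001], [0.476, -0.524, 0.027]]
loupe 0.53 [289. 250.  70. 102.] [ 0.554 -0.285  0.027] [[0.491, -0.422, 0.001], [0.61, -0.197, 0.049]]
pen_pot 0.78 [383. 418.  48.  88.] [0.569 0.117 0.073] [[0.53, 0.073, -0.001], [0.603, 0.155, 0.134]]
```

View pics/top0.png

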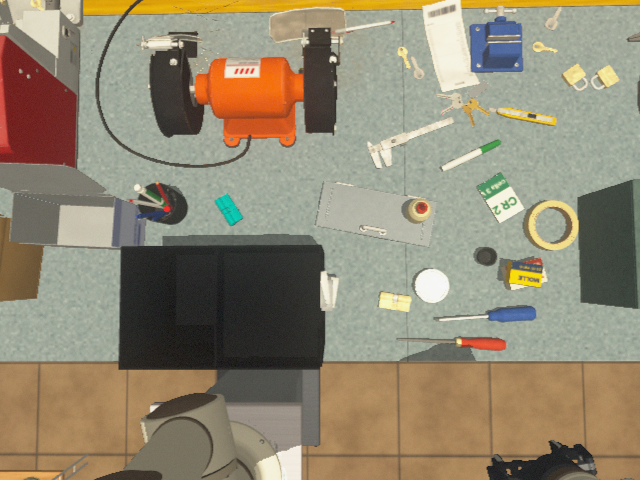

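View pics/side0.png

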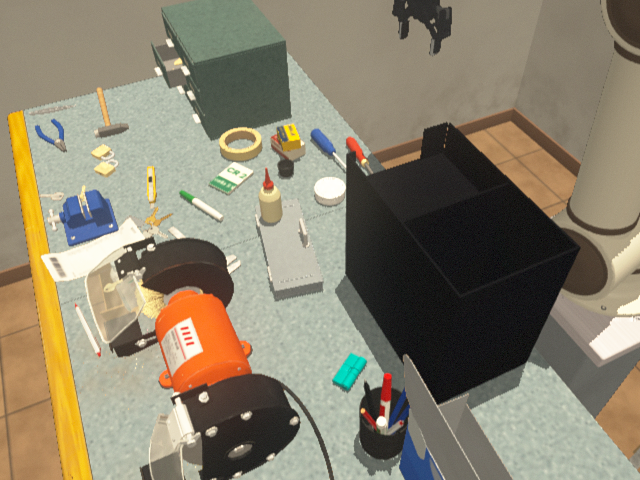

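```bash
python3 - <<'E'
from h import *
s=snapshot("top")
P=allpts(s)
# lid plane pts
def rect(m,name):
    q=P[m]; r=cv2.minAreaRect(q[:,:2].astype(np.float32)); print(name,len(q),np.round(r[0],4),np.round(r[1],4),round(r[2],2),np.round(np.median(q[:,2]),4))
box=lambda x0,x1,y0,y1,z0,z1:(P[:,0]>x0)&(P[:,0]<x1)&(P[:,1]>y0)&(P[:,1]<y1)&(P[:,2]>z0)&(P[:,2]<z1)
rect(box(.46,.63,-.45,-.18,.022,.036),"lid")
rect(box(.46,.63,-.45,-.18,.045,.070)&(P[:,1]>-.36),"handle")
rect(box(.5,.6,-.43,-.35,.07,.088),"shoulder")
rect(box(.5,.6,-.43,-.35,.12,.16),"spout")
rect(box(.34,.40,-.394,-.30,.010,.025),"cyl")
# lid edges via PCA
q=P[box(.46,.63,-.36,-.18,.022,.036)]
# everything above the counter near the work zone
m=box(.2,.75,-.75,.3,.006,.5)
g=np.zeros((28,53))
q=P[m]; 
for x in np.arange(.24,.74,.02):
    print("%.2f"%x,''.join('%2d'%min(99,int(100*z)) if (z:=max(q[(abs(q[:,0]-x)<.01)&(abs(q[:,1]-y)<.01),2],default=0))>0 else ' .' for y in np.arange(.10,-.72,-.02)))
E
```

```text
lid 4743 [ 0.5486 -0.3178] [0.2385 0.0993] 78.79 0.0293
handle 96 [ 0.5131 -0.3102] [0.0468 0.0079] 79.52 0.0636
shoulder 35 [ 0.5377 -0.3851] [0.0406 0.0133] 37.86 0.0771
spout 88 [ 0.5476 -0.3973] [0.0188 0.0195] 45.69 0.1248
cyl 465 [ 0.3651 -0.3543] [0.0644 0.0332] 81.26 0.014
0.24  . . . . . . . . . . . . . . . . . . . . . . 0 . . . . . 0 . . . . 0 . . . . . 0 .
0.26  . . . . . . . . . . . . . . . . . . 0 0 0 . . 0 . 0 . . 0 0 . 1 2 2 1 0 . . . . 0
0.28 30303030303030303030303030303030 . . . . 0 0 . 1 1 1 1 1 1 2 2 2 2 2 2 0 . 0 . . 0
0.30 30 0 0 0 0 . .292424252524242430 . . 0 0 0 0 . . . 0 . . . 1 0 1 . . . . . 0 0 . .
0.32 30 1 1 1 0 . .292524242424252530 . 0 0 . . 0 0 . . . . 2 2 2 1 . 2 2 2 2 2 2 0 . 0
0.34 30 1 0 0 0 . .302424242425242424 . . 0 0 . 0 1 1 1 . 0 0 1 2 2 2 2 3 3 3 3 3 . 0 0
0.36 30 1 1 0 0 . .30242524242424242420 . 0 0 0 1 1 2 2 . 2 2 . 0 . 0 0 . 2 2 2 2 . 0 .
0.38 30 0 0 0 0 . .30252425242424242420 6 . . . 2 2 2 2 3 2 2 2 . 0 0 0 . 3 3 0 . . . 0
0.40 30 1 0 0 0 . .30252524242425252415 6 . 0 . . 0 0 . 2 2 2 2 . . 0 0 . 6 6 6 6 3 . 0
0.42 30 0 0 0 1 . .3024242
[... 681 characters left out ...]
8 1114 . 0 2 2 1 . . . 0 0 . . . 3 3 3 3 3 3 3 3 3 3 3 3 3 . 0 0 . 1 1 1 1 1 . 3 2 .
0.60 1110 . 0 0 1 . 0 0 0 0 . . 0 . 3 3 3 3 3 3 3 2 0 . . . . 0 . 0 0 1 1 1 1 0 0 0 0 .
0.62  0 . . 0 . . 0 . 0 . 0 0 0 0 . 2 3 3 3 0 0 0 0 0 . 0 0 . 0 . . . 0 1 1 1 0 0 . 0 0
0.64  . . 0 0 0 . . . 0 . 0 0 0 . 0 . 0 0 0 0 . 0 0 . 0 0 . 0 2 1 1 0 . . 1 0 0 0 . . 0
0.66  1 1 1 1 1 1 1 0 0 . . 0 0 0 0 . . . 0 . 0 0 0 1 0 0 0 . 1 2 2 1 1 0 . 0 0 0 . . .
0.68 1413 0 . 0 . 1 2 1 . 0 0 . . 0 01414 0 . 0 1 1 0 0 0 0 . 0 . 1 1 1 1 1 . . 0 0 0 0
0.70 19191818 0 1 1 2 3 0 . 1 1 018182018 . . 0 0 1 1 1 . . 0 0 0 . 0 1 1 2 . 0 0 . . .
0.72 20202020 01516161616161616 .20202020 . 0 0 . 0 1 1 0 0 0 0 0 0 0 0 0 0 . 0 . . 0 0
```

The top picture shows the case at (377,214) with the oiler at (420,212) on its right end and the handle at (373,230). The cylinder is at (395,301), the tin at (431,286), the loupe at (485,256) and the turquoise look-alike at (229,209). The side picture confirms the oiler at (269,200) and a free counter to the right of the tin.

play_rows:
  steps:
    - [0,0,0,0,0,0.876,1]
    - [0,0,0,0,0,0.876,1]
    - [0,0,0,0,0,0.876,1]
    - [0,0,0,0,0,0.876,1]
    - [0,0,0,0,0,0.876,1]
  force: 30

```text
time_s: 1.35
tcp_pos: [0.1322, -0.5339, 0.2028]
eef_rot: [0.0, 0.995, -0.099, -0.0]
force: [0.1, 0.9, -0.0]
opening: 0.0859
grasp_force: 0.0
```

```bash
cat >> h.py <<'E'
C=np.array([.548,-.3175]); ps=np.deg2rad(-11.2); ex=np.array([np.cos(ps),np.sin(ps)]); ey=np.array([-np.sin(ps),np.cos(ps)])
def case(p): d=np.asarray(p)[...,:2]-C; return np.stack([d@ex,d@ey],-1)
def st():
    s=sensors.state(); w,x,y,z=s["eef_rot"]
    yaw=np.degrees(np.arctan2(2*(x*y+w*z),1-2*(y*y+z*z))); print("t",round(s["time_s"],2),"tcp",np.round(s["tcp_pos"],4),"case",np.round(case(s["tcp_pos"]),4),"yaw",round(yaw,2),"rot",np.round(s["eef_rot"],3),"q",np.round(s["q"],2),"F",np.round(s["force"],1),"open",round(s["opening"],4),"grip",s["grasp_force"])
E
python3 - <<'E'
from h import *
st()
for n in ("side","top"):
    s=snapshot(n); P=allpts(s)
    c=case(P)
    for z0,z1 in((.04,.1),(.113,.126),(.13,.16)):
        m=(abs(c[:,0]-.014)<.05)&(abs(c[:,1]+.077)<.045)&(P[:,2]>z0)&(P[:,2]<z1)
        q=P[m]
        if len(q): print(n,z0,len(q),"world",np.round(q.mean(0),4),np.round(np.percentile(c[m],[3,97],axis=0),4).tolist())
    m=(abs(c[:,0]+.035)<.012)&(abs(c[:,1])<.04)&(P[:,2]>.05)&(P[:,2]<.075)
    print("handle",m.sum(),np.round(np.median(c[m],0),4),np.round(np.percentile(c[m],[3,97],axis=0),4).tolist(),np.median(P[m][:,2]))
E
```

```text
t 1.35 tcp [ 0.1322 -0.5339  0.2028] case [-0.3658 -0.293 ] yaw -11.39 rot [ 0.     0.995 -0.099 -0.   ] q [-1.33  0.09  0.18  1.66 -0.    2.01] F [ 0.1  0.9 -0. ] open 0.0859 grip 0.0
side 0.04 518 world [ 0.553  -0.3833  0.0736] [[-0.0036, -0.0779], [0.0377, -0.0561]]
side 0.113 68 world [ 0.5506 -0.3925  0.1197] [[0.0073, -0.0821], [0.0258, -0.0672]]
side 0.13 46 world [ 0.5496 -0.395   0.1436] [[0.0128, -0.0796], [0.0199, -0.0716]]
handle 82 [-0.0341  0.0048] [[-0.0379, -0.0219], [-0.0309, 0.0244]] 0.061058880514768266
top 0.04 244 world [ 0.5419 -0.3906  0.0855] [[-0.0071, -0.098], [0.0351, -0.057]]
top 0.113 69 world [ 0.5464 -0.3954  0.1213] [[0.0056, -0.0872], [0.0242, -0.0681]]
top 0.13 25 world [ 0.5466 -0.3953  0.1394] [[0.0103, -0.0813], [0.0189, -0.0737]]
handle 92 [-0.0361  0.001 ] [[-0.0395, -0.0212], [-0.0322, 0.0224]] 0.06366662999081474
```

play_rows:
  steps:
    - [0.762,-0.431,0,0,0,0,1]
    - [0.762,-0.431,0,0,0,0,1]
    - [0.762,-0.431,0,0,0,0,1]
    - [0.762,-0.431,0,0,0,0,1]
    - [0.762,-0.431,0,0,0,0,1]
    - [0.762,-0.431,0,0,0,0,1]
    - [0.762,-0.431,0,0,0,0,1]
    - [0.762,-0.431,0,0,0,0,1]
    - [0.762,-0.431,0,0,0,0,1]
    - [0.762,-0.431,0,0,0,0,1]

```text
time_s: 2.45
tcp_pos: [0.5495, -0.3955, 0.2028]
eef_rot: [0.0, 0.995, -0.096, 0.0]
force: [1.5, -0.5, 0.4]
opening: 0.0856
grasp_force: 0.0
```

play_rows:
  steps:
    - [0,0,0,0,0,0,1]
    - [0,0,0,0,0,0,1]

```text
time_s: 2.65
tcp_pos: [0.5485, -0.3958, 0.2018]
eef_rot: [-0.0, 0.995, -0.096, -0.001]
force: [-0.9, -1.2, -0.4]
opening: 0.0855
grasp_force: 0.0
```

```bash
python3 -c "
from h import *
st(); s=snapshot('side'); save(s,'s1.png')"
```

```text
t 2.65 tcp [ 0.5485 -0.3958  0.2018] case [ 0.0157 -0.0767] yaw -10.97 rot [-0.     0.995 -0.096 -0.001] q [-0.62  0.42  0.57  1.73 -0.    2.71] F [-0.9 -1.2 -0.4] open 0.0855 grip 0.0
```

View pics/s1.png

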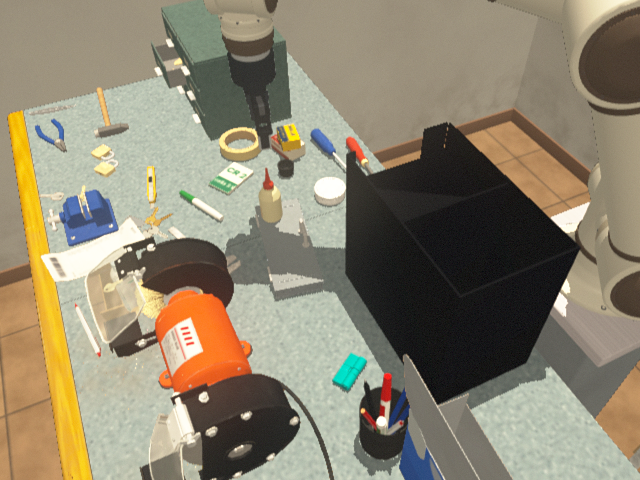

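The side view shows the gripper hanging directly over the bottle, and the forearm is well clear of the stand.

play_rows:
  steps:
    - [0,0,0.6,0,0,0,1]
    - [0,0,0.6,0,0,0,1]
    - [0,0,0.4,0,0,0,1]
    - [0,0,0.16,0,0,0,1]
    - [0,0,0,0,0,0,0]
    - [0,0,0,0,0,0,-0.4]
    - [0,0,0,0,0,0,-1]
    - [0,0,0,0,0,0,-1]
    - [0,0,0,0,0,0,-1]
    - [0,0,0,0,0,0,-1]
  force: 30

```text
time_s: 3.7
tcp_pos: [0.548, -0.3965, 0.1153]
eef_rot: [0.0, 0.995, -0.097, 0.0]
force: [-0.6, -0.8, 1.5]
opening: 0.0047
grasp_force: 29.2
```

play_rows:
  steps:
    - [0,0,0,0,0,0,-1]
    - [0,0,0,0,0,0,-1]
    - [0,0,-0.2,0,0,0,-1]
    - [0,0,-0.4,0,0,0,-1]

```text
time_s: 4.1
tcp_pos: [0.5471, -0.3957, 0.1436]
eef_rot: [-0.001, 0.995, -0.097, -0.001]
force: [-0.2, -0.3, -0.5]
opening: 0.0041
grasp_force: 29.0
```

```bash
python3 - <<'E'
from h import *
st(); s=snapshot('side'); save(s,'s2.png'); P=allpts(s); c=case(P)
m=(abs(c[:,0]-.014)<.04)&(abs(c[:,1]+.06)<.04)&(P[:,2]>.04)&(P[:,2]<.13); q=P[m]
for a in np.arange(.04,.13,.01):
    k=(q[:,2]>a)&(q[:,2]<a+.01); print(round(a,2),k.sum(),np.round(q[k].mean(0),4))
E
```

```text
t 4.1 tcp [ 0.5471 -0.3957  0.1436] case [ 0.0143 -0.0769] yaw -11.18 rot [-0.001  0.995 -0.097 -0.001] q [-0.63  0.39  0.42  1.61  0.    2.71] F [-0.2 -0.3 -0.5] open 0.0041 grip 29.032686343125533
0.04 0 [nan nan nan]
0.05 18 [ 0.5564 -0.3819  0.0581]
0.06 74 [ 0.5514 -0.379   0.0651]
0.07 77 [ 0.5528 -0.3789  0.0751]
0.08 81 [ 0.5527 -0.38    0.0847]
0.09 79 [ 0.5532 -0.3786  0.0952]
0.1 87 [ 0.5529 -0.3794  0.105 ]
0.11 96 [ 0.5505 -0.3803  0.1155]
0.12 147 [ 0.551  -0.3847  0.125 ]<stdin>:5: RuntimeWarning: Mean of empty slice.
  ret = um.true_divide(
```

```bash
python3 -c "
import cv2
i=cv2.imread('pics/s2.png')[60:260,170:370]; cv2.imwrite('pics/s2c.png',cv2.resize(i,(600,600),interpolation=2))"
```

```text
(no output)
```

View pics/s2c.png

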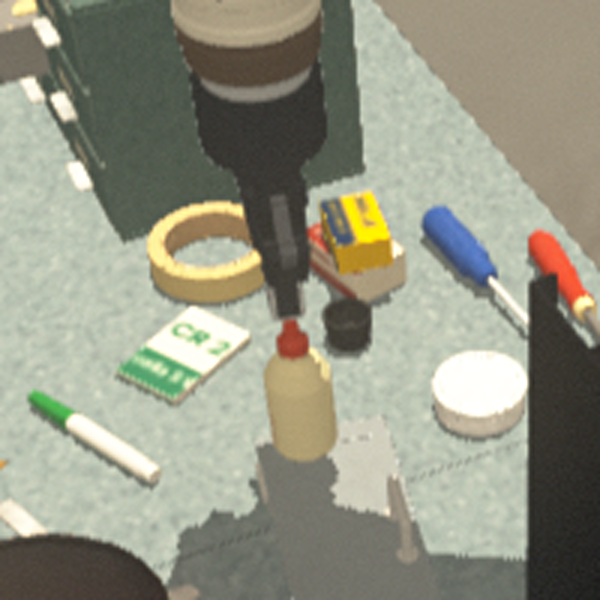

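The crop shows the bottle hanging straight. The fingers hold it just above the red neck, higher than planned, but the lift matched the tool's motion, so it has not slipped.

play_rows:
  steps:
    - [0,0,-0.2,0,0,0,-1]
    - [-0.136,0.149,-0.2,0,0,0,-1]
    - [-0.272,0.297,0,0,0,0,-1]
    - [-0.408,0.446,0,0,0,0,-1]
    - [-0.544,0.594,0,0,0,0,-1]
    - [-0.544,0.594,0,0,0,0,-1]
    - [-0.408,0.446,0,0,0,0,-1]
    - [-0.272,0.297,0,0,0,0,-1]
    - [-0.136,0.149,0,0,0,0,-1]
    - [0,0,0,0,0,0,-1]

```text
time_s: 5.15
tcp_pos: [0.3837, -0.5167, 0.1645]
eef_rot: [-0.0, 0.995, -0.099, -0.0]
force: [0.2, 0.2, -0.1]
opening: 0.0045
grasp_force: 29.1
```

```bash
python3 - <<'E'
from h import *
st(); s=snapshot('side'); save(s,'s3.png'); P=allpts(s); 
m=(abs(P[:,0]-.385)<.035)&(abs(P[:,1]+.515)<.035)&(P[:,2]>.01)&(P[:,2]<.16); q=P[m]
for a in np.arange(.0,.16,.01):
    k=(q[:,2]>a)&(q[:,2]<a+.01); k.sum() and print(round(a,2),k.sum(),np.round(q[k].mean(0),4))
print(np.sort(q[:,2])[:10])
E
```

```text
t 5.15 tcp [ 0.3837 -0.5167  0.1645] case [-0.1225 -0.2273] yaw -11.32 rot [-0.     0.995 -0.099 -0.   ] q [-0.93  0.31  0.36  1.62 -0.    2.41] F [ 0.2  0.2 -0.1] open 0.0045 grip 29.06215284667269
0.07 12 [ 0.3875 -0.5004  0.0783]
0.08 75 [ 0.3918 -0.501   0.0854]
0.09 73 [ 0.3906 -0.5018  0.0953]
0.1 73 [ 0.3913 -0.5023  0.1047]
0.11 77 [ 0.3916 -0.5008  0.1149]
0.12 74 [ 0.3924 -0.5009  0.125 ]
0.13 83 [ 0.3905 -0.5007  0.1353]
0.14 116 [ 0.3895 -0.5058  0.1446]
0.15 79 [ 0.3884 -0.5103  0.1532]
[0.07571314 0.07680298 0.07692511 0.07784606 0.07793407 0.07802462
 0.07876577 0.07911963 0.07934901 0.07947105]
```

play_rows:
  steps:
    - [0,0,0.3,0,0,0,-1]
    - [0,0,0.4,0,0,0,-1]
    - [0,0,0.4,0,0,0,-1]
    - [0,0,0.2,0,0,0,-1]
    - [0,0,0.1,0,0,0,-1]
    - [0,0,0.1,0,0,0,-1]
    - [0,0,0,0,0,0,-1]

```text
time_s: 5.9
tcp_pos: [0.3858, -0.5157, 0.0898]
eef_rot: [0.0, 0.995, -0.097, 0.0]
force: [0.5, 1.0, -0.7]
opening: 0.0047
grasp_force: 29.1
```

play_rows:
  steps:
    - [0,0,0.02,0,0,0,-1]
    - [0,0,0.02,0,0,0,-1]

```text
time_s: 6.1
tcp_pos: [0.3858, -0.516, 0.0885]
eef_rot: [0.0, 0.995, -0.097, 0.0]
force: [-0.2, -0.4, -0.8]
opening: 0.0045
grasp_force: 29.1
```

play_rows:
  steps:
    - [0,0,0.02,0,0,0,-1]
    - [0,0,0.02,0,0,0,-1]
    - [0,0,0.0,0,0,0,-1]

```text
time_s: 6.4
tcp_pos: [0.3859, -0.5161, 0.0868]
eef_rot: [0.001, 0.995, -0.097, 0.001]
force: [-0.3, 0.6, 3.7]
opening: 0.0047
grasp_force: 29.8
```

```bash
python3 - <<'E'
from h import *
st(); s=snapshot('side'); P=allpts(s); 
m=(abs(P[:,0]-.385)<.035)&(abs(P[:,1]+.515)<.035)&(P[:,2]<.1); q=P[m]
i=s["image"].copy(); cv2.imwrite('pics/s4c.png',cv2.resize(i[80:230,230:380,::-1],(600,600),interpolation=2))
for a in np.arange(.0,.1,.01):
    k=(q[:,2]>a)&(q[:,2]<a+.01); k.sum() and print(round(a,2),k.sum(),np.round(q[k].mean(0),4))
E
```

```text
t 6.4 tcp [ 0.3859 -0.5161  0.0868] case [-0.1205 -0.2264] yaw -11.19 rot [ 0.001  0.995 -0.097  0.001] q [-0.93  0.3   0.2   1.47  0.    2.41] F [-0.3  0.6  3.7] open 0.0047 grip 29.81043929059524
0.0 102 [ 0.3914 -0.5049  0.0038]
0.01 59 [ 0.3924 -0.5019  0.0151]
0.02 64 [ 0.3936 -0.5002  0.0248]
0.03 63 [ 0.3932 -0.5001  0.0341]
0.04 71 [ 0.3943 -0.5004  0.0448]
0.05 72 [ 0.3937 -0.4999  0.0557]
0.06 95 [ 0.3917 -0.5048  0.0649]
0.07 93 [ 0.3903 -0.5089  0.0738]
0.08 35 [ 0.3895 -0.5099  0.0858]
0.09 35 [ 0.3886 -0.5122  0.0937]
```

View pics/s4c.png

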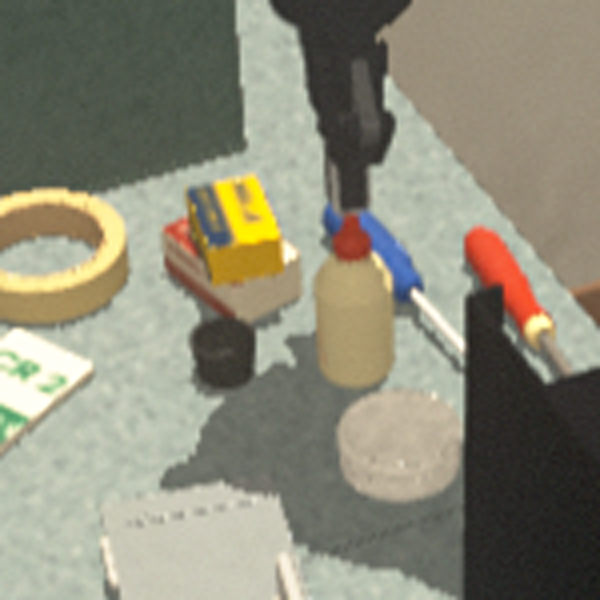

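The crop shows the bottle standing on the counter at about (355,340), and the 3.7 N force confirms contact. I'll release it.

play_rows:
  steps:
    - [0,0,0,0,0,0,-0.7]
    - [0,0,0,0,0,0,-0.4]
    - [0,0,0,0,0,0,0]
    - [0,0,0,0,0,0,0]
    - [0,0,-0.6,0,0,0,0]
    - [0,0,-1,0,0,0,0]
    - [0,0,-1,0,0,0,0]
    - [0,0,0,0,0,0,0]

```text
time_s: 7.25
tcp_pos: [0.3867, -0.5173, 0.224]
eef_rot: [0.004, 0.995, -0.097, 0.004]
force: [1.3, 0.6, -0.6]
opening: 0.0427
grasp_force: 0.0
```

```bash
python3 - <<'E'
from h import *
st(); s=snapshot('side'); P=allpts(s); 
m=(abs(P[:,0]-.385)<.035)&(abs(P[:,1]+.515)<.035)&(P[:,2]<.2); q=P[m]
for a in np.arange(.01,.2,.015):
    k=(q[:,2]>a)&(q[:,2]<a+.015); k.sum() and print(round(a,3),k.sum(),np.round(q[k].mean(0),4),np.round(np.ptp(q[k],axis=0),3))
E
```

```text
t 7.25 tcp [ 0.3867 -0.5173  0.224 ] case [-0.1194 -0.2274] yaw -11.19 rot [ 0.004  0.995 -0.097  0.004] q [-0.93  0.33  0.5   1.73 -0.    2.41] F [ 1.3  0.6 -0.6] open 0.0427 grip 0.0
0.01 96 [ 0.3928 -0.5005  0.0175] [0.043 0.033 0.015]
0.025 101 [ 0.3931 -0.5006  0.0322] [0.043 0.029 0.015]
0.04 92 [ 0.3942 -0.4992  0.0478] [0.04  0.029 0.014]
0.055 143 [ 0.3925 -0.5026  0.0629] [0.044 0.038 0.015]
0.07 98 [ 0.3901 -0.5085  0.0752] [0.035 0.034 0.015]
0.085 60 [ 0.3893 -0.5102  0.0918] [0.019 0.019 0.015]
0.1 23 [ 0.3881 -0.5119  0.1077] [0.009 0.012 0.015]
0.115 11 [ 0.3874 -0.5119  0.1221] [0.005 0.006 0.014]
0.13 3 [ 0.388  -0.5109  0.1305] [0.003 0.007 0.   ]
```

play_rows:
  steps:
    - [0.211,-0.571,0,0,0,0,0]
    - [0.211,-0.571,0,0,0,0,0]
    - [0.211,-0.571,0,0,0,0,0]
    - [0.211,-0.571,0,0,0,0,0]
    - [0.211,-0.571,0,0,0,0,0]
    - [0.211,-0.571,0,0,0,0,0]
    - [0.211,-0.571,0,0,0,0,0]
    - [0.211,-0.571,0,0,0,0,0]

```text
time_s: 8.1
tcp_pos: [0.5128, -0.3068, 0.2144]
eef_rot: [-0.0, 0.995, -0.097, -0.001]
force: [-0.1, -0.3, 0.0]
opening: 0.0425
grasp_force: 0.0
```

play_rows:
  steps:
    - [0,0,0,0,0,-0.98,0]
    - [0,0,0,0,0,-0.98,0]
    - [0,0,0,0,0,-0.98,0]
    - [0,0,0,0,0,-0.98,0]
    - [0,0,0,0,0,-0.98,0]
    - [0,0,0,0,0,-0.98,0]
    - [0,0,0,0,0,-0.98,0]
    - [0,0,0,0,0,-0.98,0]
    - [0,0,0,0,0,-0.98,0]
    - [0,0,0,0,0,-0.98,0]

```text
time_s: 9.1
tcp_pos: [0.5123, -0.3079, 0.2144]
eef_rot: [-0.001, 0.923, 0.384, -0.001]
force: [0.2, 0.0, 0.3]
opening: 0.0428
grasp_force: 0.0
```

play_rows:
  steps:
    - [0,0,0,0,0,-0.98,0]
    - [0,0,0,0,0,-0.98,0]
    - [0,0,0,0,0,-0.98,0]
    - [0,0,0,0,0,-0.98,0]
    - [0,0,0,0,0,-0.98,0]
    - [0,0,0,0,0,-0.98,0]
    - [0,0,0,0,0,0,0]
    - [0,0,0,0,0,0,0]

```text
time_s: 9.9
tcp_pos: [0.5124, -0.3079, 0.2149]
eef_rot: [-0.001, 0.774, 0.633, -0.0]
force: [-0.0, -0.1, 0.0]
opening: 0.0425
grasp_force: 0.0
```

```bash
python3 - <<'E'
from h import *
st()
s=snapshot("side"); P=allpts(s); c=case(P)
m=(abs(c[:,0]+.035)<.012)&(abs(c[:,1])<.04)&(P[:,2]>.05)&(P[:,2]<.075)
print("handle",m.sum(),np.round(np.median(c[m],0),4),np.round(np.percentile(c[m],[3,97],axis=0),4).tolist(),np.median(P[m][:,2]))
E
```

```text
t 9.9 tcp [ 0.5124 -0.3079  0.2149] case [-0.0368  0.0025] yaw 78.49 rot [-0.001  0.774  0.633 -0.   ] q [-0.54  0.21  0.34  1.7  -0.    1.23] F [-0.  -0.1  0. ] open 0.0425 grip 0.0
handle 85 [-0.0338  0.0055] [[-0.0378, -0.02], [-0.0308, 0.0237]] 0.0607225254835454
```

play_rows:
  steps:
    - [0,0.02,0.8,0,0,0,0]
    - [0,0.02,0.8,0,0,0,0]
    - [0,0,0.8,0,0,0,0]
    - [0,0,0.6,0,0,0,0]
    - [0,0,0.4,0,0,0,0]
    - [0,0,0.1,0,0,0,0]
    - [0,0,0,0,0,0,-0.5]
    - [0,0,0,0,0,0,-1]
    - [0,0,0,0,0,0,-1]
    - [0,0,0,0,0,0,-1]
  force: 20

```text
time_s: 10.95
tcp_pos: [0.5152, -0.3088, 0.042]
eef_rot: [0.001, 0.774, 0.634, 0.0]
force: [-0.1, -0.5, 0.6]
opening: 0.0
grasp_force: 0.0
```

```bash
python3 - <<'E'
from h import *
st()
E
```

```text
t 10.95 tcp [ 0.5152 -0.3088  0.042 ] case [-0.0339  0.0022] yaw 78.64 rot [0.001 0.774 0.634 0.   ] q [-0.54  0.2  -0.    1.36  0.    1.23] F [-0.1 -0.5  0.6] open 0.0 grip 0.0
```

play_rows:
  steps:
    - [0,0,-0.6,0,0,0,-1]
    - [0,0,-0.6,0,0,0,-1]
    - [0,0,-0.2,0,0,0,-1]
    - [0,0,0,0,0,0,-1]
    - [0,0,0,0,0,0,-1]

```text
time_s: 11.45
tcp_pos: [0.5145, -0.3084, 0.11]
eef_rot: [-0.0, 0.774, 0.634, -0.0]
force: [-1.3, 0.2, -1.1]
opening: 0.0001
grasp_force: 0.0
```

```bash
python3 - <<'E'
from h import *
st()
s=snapshot("side"); P=allpts(s); c=case(P)
m=(abs(c[:,0]+.035)<.05)&(abs(c[:,1])<.06)&(P[:,2]>.05)&(P[:,2]<.25)
for a in np.arange(.04,.2,.008):
    k=m&(P[:,2]>a)&(P[:,2]<a+.008); k.sum() and print(round(a,3),k.sum(),np.round(c[k].mean(0),3),np.round(np.ptp(c[k],axis=0),3))
i=s["image"]; cv2.imwrite('pics/s5c.png',cv2.resize(i[100:300,220:370,::-1],(450,600),interpolation=2))
E
```

```text
t 11.45 tcp [ 0.5145 -0.3084  0.11  ] case [-0.0347  0.0024] yaw 78.65 rot [-0.     0.774  0.634 -0.   ] q [-0.54  0.19  0.11  1.49  0.    1.23] F [-1.3  0.2 -1.1] open 0.0001 grip 0.0
0.048 9 [-0.033  0.018] [0.006 0.042]
0.056 70 [-0.034  0.002] [0.008 0.047]
0.064 1 [-0.036 -0.018] [0. 0.]
0.136 15 [-0.031  0.011] [0.016 0.009]
0.144 45 [-0.033  0.011] [0.027 0.018]
0.152 50 [-0.032  0.011] [0.027 0.017]
0.16 55 [-0.032  0.011] [0.027 0.014]
0.168 47 [-0.032  0.01 ] [0.026 0.027]
0.176 65 [-0.034  0.013] [0.056 0.018]
0.184 146 [-0.033  0.01 ] [0.069 0.026]
0.192 192 [-0.035  0.007] [0.083 0.026]
```

View pics/s5c.png

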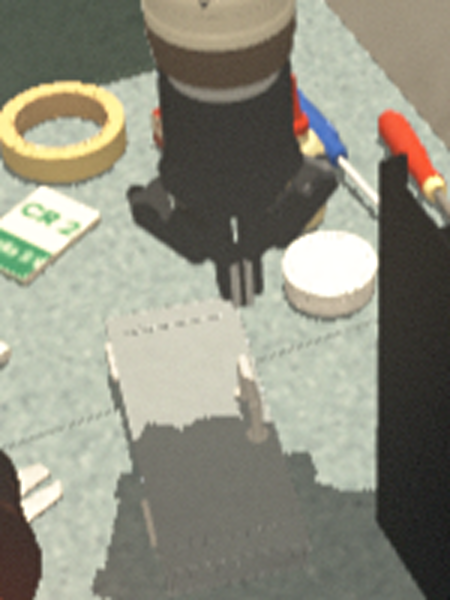

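The crop shows the shut fingers hanging above the lid with their tips near z = 0.138 while the reported TCP is 0.110. The real tips are therefore about 27 mm above the reported TCP, and I'll allow for that from here.

play_rows:
  steps:
    - [0,0,0,0,0,0,0]
    - [0,0,0,0,0,0,0]
    - [0,0,0.6,0,0,0,0]
    - [0,0,0.6,0,0,0,0]
    - [0,0,0.4,0,0,0,0]
    - [0,0,0.2,0,0,0,0]
    - [0,0,0.1,0,0,0,0]
    - [0,0,0,0,0,0,-1]
    - [0,0,0,0,0,0,-1]
    - [0,0,0,0,0,0,-1]
  force: 20

```text
time_s: 12.5
tcp_pos: [0.5127, -0.3083, 0.0169]
eef_rot: [-0.001, 0.774, 0.634, -0.001]
force: [-13.7, 4.5, 4.2]
opening: 0.0069
grasp_force: 22.7
```

play_rows:
  steps:
    - [0,0,0,0,0,0,-1]
    - [0,0,0,0,0,0,-1]

```text
time_s: 12.7
tcp_pos: [0.5126, -0.3083, 0.0169]
eef_rot: [-0.001, 0.774, 0.634, -0.001]
force: [-13.3, 3.0, 7.2]
opening: 0.0071
grasp_force: 22.6
```

play_rows:
  steps:
    - [0,0.05,-0.172,0,0,0,-1]
    - [0,0.1,-0.163,0,0,0,-1]
    - [0,0.116,-0.151,0,0,0,-1]
    - [0,0.134,-0.14,0,0,0,-1]
    - [0,0.146,-0.123,0,0,0,-1]
    - [0,0.158,-0.107,0,0,0,-1]
    - [0,0.169,-0.089,0,0,0,-1]
    - [0,0.177,-0.071,0,0,0,-1]

```text
time_s: 13.5
tcp_pos: [0.5664, -0.319, 0.0694]
eef_rot: [0.001, 0.774, 0.634, 0.0]
force: [-3.7, 0.8, 0.8]
opening: 0.0066
grasp_force: 21.5
```

```bash
python3 - <<'E'
from h import *
st()
E
```

```text
t 13.5 tcp [ 0.5664 -0.319   0.0694] case [0.0183 0.0021] yaw 78.65 rot [0.001 0.774 0.634 0.   ] q [-0.51  0.32  0.18  1.44 -0.    1.26] F [-3.7  0.8  0.8] open 0.0066 grip 21.526379585266113
```

play_rows:
  steps:
    - [0,0.184,-0.052,0,0,0,-1]
    - [0,0.188,-0.032,0,0,0,-1]
    - [0,0.194,-0.012,0,0,0,-1]
    - [0,0.191,0.009,0,0,0,-1]
    - [0,0.189,0.029,0,0,0,-1]
    - [0,0.185,0.049,0,0,0,-1]
    - [0,0.178,0.068,0,0,0,-1]
    - [0,0,0,0,0,0,-1]

```text
time_s: 14.3
tcp_pos: [0.6322, -0.332, 0.0631]
eef_rot: [0.001, 0.773, 0.634, 0.001]
force: [3.0, 0.2, 2.3]
opening: 0.0071
grasp_force: 22.6
```

```bash
python3 - <<'E'
from h import *
st()
E
```

```text
t 14.3 tcp [ 0.6322 -0.332   0.0631] case [0.0854 0.0021] yaw 78.68 rot [0.001 0.773 0.634 0.001] q [-0.48  0.48  0.39  1.48  0.    1.28] F [3.  0.2 2.3] open 0.0071 grip 22.569215297698975
```

play_rows:
  steps:
    - [0,0,0,0,0,0,-0.55]
    - [0,0,0,0,0,0,-0.55]
    - [0,0,0,0,0,0,-0.55]
    - [0,0,-0.4,0,0,0,-0.55]
    - [0,0,-0.6,0,0,0,-0.55]
    - [0,0,-1,0,0,0,-0.55]
    - [0,0,-1,0,0,0,-0.55]
    - [0,-0.8,0,0,0,0,-0.55]
    - [0,-0.8,0,0,0,0,-0.55]
    - [0,-0.8,0,0,0,0,-0.55]

```text
time_s: 15.3
tcp_pos: [0.5119, -0.3081, 0.2134]
eef_rot: [0.0, 0.773, 0.634, 0.0]
force: [0.3, -0.2, 0.5]
opening: 0.0191
grasp_force: 0.0
```

play_rows:
  steps:
    - [0,-0.9,0,0,0,0,0]
    - [0,-0.9,0,0,0,0,0]
    - [0,-0.9,0,0,0,0,0]
    - [0,-0.9,0,0,0,0,0]
    - [0,0,0,0,0,0.98,0]
    - [0,0,0,0,0,0.98,0]
    - [0,0,0,0,0,0.98,0]
    - [0,0,0,0,0,0.98,0]
    - [0,0,0,0,0,0.98,0]
    - [0,0,0,0,0,0.98,0]

```text
time_s: 16.3
tcp_pos: [0.3359, -0.2726, 0.2137]
eef_rot: [0.0, 0.925, 0.38, 0.0]
force: [-0.7, -0.2, -0.6]
opening: 0.0431
grasp_force: 0.0
```

play_rows:
  steps:
    - [0,0,0,0,0,0.98,0]
    - [0,0,0,0,0,0.98,0]
    - [0,0,0,0,0,0.98,0]
    - [0,0,0,0,0,0.98,0]
    - [0,0,0,0,0,0.98,0]
    - [0,0,0,0,0,0.98,0]
    - [0,0,0,0,0,0.98,0]
    - [0,0,0,0,0,0.98,0]
    - [0,0,0,0,0,0.98,0]
    - [0,0,0,0,0,0.98,0]

```text
time_s: 17.3
tcp_pos: [0.3359, -0.2726, 0.2137]
eef_rot: [0.0, 0.995, -0.1, 0.0]
force: [-0.0, -0.0, 1.1]
opening: 0.0431
grasp_force: 0.0
```

```bash
python3 - <<'E'
from h import *
st()
s=snapshot("top"); P=allpts(s); c=case(P); save(s,"top6.png")
i=s["image"]; cv2.imwrite('pics/t6c.png',cv2.resize(i[150:310,290:490,::-1],(800,640),interpolation=2)[:600])
for l in("padlock","cylinder_kept_1"):
    for d in finder.trace(s,l)[:4]:
        p=pts(s,d["region"])
        print(l,round(d["p"],2),np.round(d["extent"]),np.round(np.median(p,0),3),np.round(np.median(case(p),0),4),np.round(np.percentile(case(p),[2,98],axis=0),3).tolist())
m=(P[:,2]>.07)&(P[:,2]<.115)&(abs(c[:,0]-.06)<.05)&(abs(c[:,1])<.1)
for a in (.04,.06,.08,.1,.11):
    k=(P[:,2]>a)&(P[:,2]<a+.012)&(abs(c[:,0]-.06)<.06)&(abs(c[:,1])<.11); print(a,k.sum(),np.round(np.median(c[k],0),4))
E
```

```text
t 17.3 tcp [ 0.3359 -0.2726  0.2137] case [-0.2168  0.0029] yaw -11.42 rot [ 0.     0.995 -0.1    0.   ] q [-0.68 -0.19 -0.07  1.69  0.    2.66] F [-0.  -0.   1.1] open 0.0431 grip 0.0
padlock 0.63 [405. 219.  18.  27.] [ 0.534 -0.385  0.016] [-0.0015 -0.0688] [[-0.021, -0.087], [0.03, -0.05]]
cylinder_kept_1 0.77 [374. 216.  21.  29.] [ 0.547 -0.315  0.017] [-0.0007  0.0015] [[-0.031, -0.014], [0.028, 0.017]]
cylinder_kept_1 0.69 [342. 208.  18.  30.] [ 0.561 -0.246  0.017] [-0.0015  0.0732] [[-0.032, 0.057], [0.028, 0.09]]
0.04 155 [ 0.0486 -0.0048]
0.06 148 [ 0.0497 -0.0021]
0.08 158 [ 0.0508 -0.0059]
0.1 162 [ 0.0805 -0.0005]
0.11 352 [0.0542 0.004 ]
```

View pics/t6c.png

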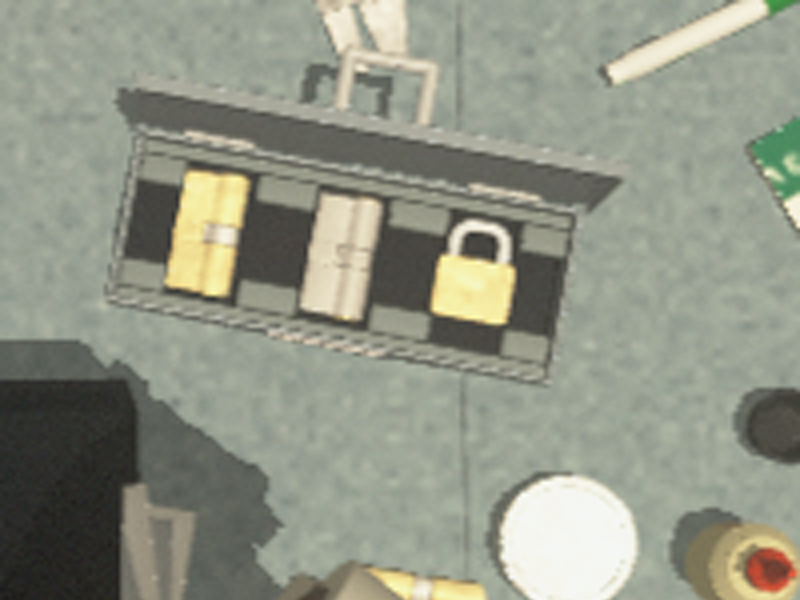

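The crop shows the lid standing open. A brass cylinder is in the left pocket (205,235), a nickel one in the middle (340,255) and the padlock in the right pocket (475,275). The bottle stands upright at (760,560).

play_rows:
  steps:
    - [0.71,0.24,0,0,0,0,0.22]
    - [0.71,0.24,0,0,0,0,0.22]
    - [0.71,0.24,0,0,0,0,0.22]
    - [0.71,0.24,0,0,0,0,0.22]
    - [0.71,0.24,0,0,0,0,0.22]
    - [0.71,0.24,0,0,0,0,0.22]
    - [0,0,0,0,0,0,0.22]
  force: 40

```text
time_s: 18.15
tcp_pos: [0.5338, -0.386, 0.2089]
eef_rot: [-0.001, 0.995, -0.096, -0.002]
force: [-0.4, 0.6, -0.8]
opening: 0.0517
grasp_force: 0.0
```

play_rows:
  steps:
    - [0,0,0.8,0,0,0,0.22]
    - [0,0,0.8,0,0,0,0.22]
    - [0,0,0.8,0,0,0,0.22]
    - [0,0,0.8,0,0,0,0.22]
    - [0,0,0.6,0,0,0,0.22]
    - [0,0,0.4,0,0,0,0.22]
    - [0,0,0,0,0,0,0.22]

```text
time_s: 18.85
tcp_pos: [0.529, -0.3832, 0.0004]
eef_rot: [-0.001, 0.995, -0.096, -0.002]
force: [0.0, 0.4, -0.1]
opening: 0.0519
grasp_force: 0.0
```

```bash
python3 - <<'E'
from h import *
st()
s=snapshot("side"); P=allpts(s); c=case(P)
m=(abs(c[:,0]+.004)<.02)&(abs(c[:,1]+.069)<.06)&(P[:,2]>.0)&(P[:,2]<.1)
for a in np.arange(.0,.08,.006):
    k=m&(P[:,2]>a)&(P[:,2]<a+.006); k.sum() and print(round(a,3),k.sum(),np.round(c[k].mean(0),3),np.round(np.percentile(c[k],[0,100],axis=0),3).tolist())
i=s["image"]; cv2.imwrite('pics/s7c.png',cv2.resize(i[130:280,220:370,::-1],(600,600),interpolation=2))
E
```

```text
t 18.85 tcp [ 5.290e-01 -3.832e-01  4.000e-04] case [-0.0059 -0.0681] yaw -11.06 rot [-0.001  0.995 -0.096 -0.002] q [-0.63  0.35  0.1   1.32 -0.    2.71] F [ 0.   0.4 -0.1] open 0.0519 grip 0.0
0.0 209 [ 0.    -0.055] [[-0.023, -0.117], [0.016, -0.026]]
0.006 72 [ 0.    -0.064] [[-0.023, -0.117], [0.016, -0.01]]
0.012 107 [-0.001 -0.06 ] [[-0.024, -0.117], [0.015, -0.009]]
0.018 17 [ 0.005 -0.084] [[-0.019, -0.119], [0.015, -0.009]]
0.024 1 [ 0.008 -0.114] [[0.008, -0.114], [0.008, -0.114]]
0.03 11 [-0.003 -0.053] [[-0.015, -0.101], [0.007, -0.034]]
0.036 19 [-0.001 -0.039] [[-0.015, -0.093], [0.007, -0.029]]
0.042 17 [-0.003 -0.031] [[-0.014, -0.038], [0.007, -0.026]]
0.048 29 [-0.003 -0.031] [[-0.014, -0.038], [0.007, -0.025]]
0.054 24 [-0.002 -0.049] [[-0.011, -0.095], [0.007, -0.027]]
0.06 2 [-0.008 -0.029] [[-0.009, -0.029], [-0.007, -0.029]]
0.066 1 [ 0.008 -0.034] [[0.008, -0.034], [0.008, -0.034]]
0.072 4 [ 0.008 -0.033] [[0.008, -0.04], [0.009, -0.029]]
0.078 25 [-0.002 -0.015] [[-0.015, -0.038], [0.01, -0.01]]
```

View pics/s7c.png

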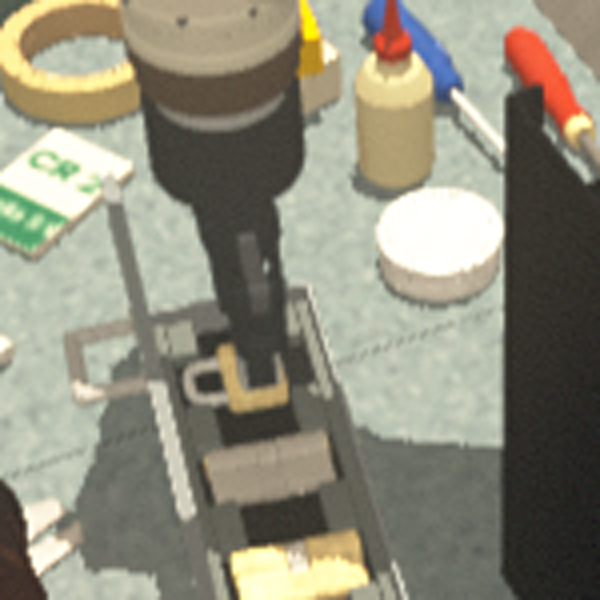

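The crop shows the fingers straddling the padlock body at (255,380), with the tips still about 31 mm up. I'll go down and close.

play_rows:
  steps:
    - [0,0,0.2,0,0,0,0.22]
    - [0,0,0.16,0,0,0,0.22]
    - [0,0,0.08,0,0,0,0.22]
    - [0,0,0,0,0,0,-1]
    - [0,0,0,0,0,0,-1]
    - [0,0,0,0,0,0,-1]

```text
time_s: 19.5
tcp_pos: [0.5312, -0.3847, -0.0181]
eef_rot: [0.0, 0.995, -0.097, 0.0]
force: [-0.6, 0.7, -1.1]
opening: 0.0385
grasp_force: 40.3
```

play_rows:
  steps:
    - [0,0,-0.2,0,0,0,-1]
    - [0,0,-0.6,0,0,0,-1]
    - [0,0,-0.8,0,0,0,-1]
    - [0,0,0,0,0,0,-1]
    - [0,0,0,0,0,0,-1]

```text
time_s: 20.0
tcp_pos: [0.5318, -0.3851, 0.0635]
eef_rot: [0.001, 0.995, -0.097, 0.001]
force: [-0.1, 0.0, -2.1]
opening: 0.0385
grasp_force: 41.2
```

```bash
python3 - <<'E'
from h import *
st()
s=snapshot("side"); P=allpts(s); c=case(P)
for d in finder.trace(s,"padlock")[:1]:
    p=pts(s,d["region"]); print(d["p"],np.round(np.percentile(np.c_[case(p),p[:,2]],[2,50,98],axis=0),3).tolist())
s=snapshot("top")
for d in finder.trace(s,"padlock")[:1]:
    p=pts(s,d["region"]); print(d["p"],np.round(np.percentile(np.c_[case(p),p[:,2]],[2,50,98],axis=0),3).tolist())
for d in finder.trace(s,"cylinder")[:3]:
    p=pts(s,d["region"]); print(d["p"],np.round(np.percentile(np.c_[case(p),p[:,2]],[2,50,98],axis=0),3).tolist())
E
```

```text
t 20.0 tcp [ 0.5318 -0.3851  0.0635] case [-0.0027 -0.0695] yaw -11.18 rot [ 0.001  0.995 -0.097  0.001] q [-0.63  0.33  0.19  1.43  0.    2.71] F [-0.1  0.  -2.1] open 0.0385 grip 41.182846426963806
0.45 [[0.005, -0.181, -0.004], [0.016, -0.071, 0.093], [0.034, -0.049, 0.099]]
0.48 [[-0.046, -0.038, 0.0], [0.038, 0.043, 0.018], [0.084, 0.115, 0.124]]
0.73 [[-0.076, 0.279, 0.0], [-0.048, 0.306, 0.014], [-0.019, 0.335, 0.02]]
0.16 [[-0.046, -0.037, -0.0], [0.038, 0.042, 0.018], [0.085, 0.115, 0.124]]
```

play_rows:
  steps:
    - [-0.03,0.2,0,0,0,0,-1]
    - [-0.06,0.4,0,0,0,0,-1]
    - [-0.06,0.5,0,0,0,0,-1]
    - [-0.06,0.5,0,0,0,0,-1]
    - [-0.05,0.39,0,0,0,0,-1]
    - [0,0,0.4,0,0,0,-1]
    - [0,0,0.6,0,0,0,-1]
    - [0,0,0.4,0,0,0,-1]
    - [0,0,0.2,0,0,0,-1]
    - [0,0,0.03,0,0,0,-1]

```text
time_s: 21.25
tcp_pos: [0.4984, -0.4802, -0.0207]
eef_rot: [-0.0, 0.995, -0.098, -0.0]
force: [0.7, 0.5, -1.5]
opening: 0.0387
grasp_force: 41.2
```

play_rows:
  steps:
    - [0,0,0.03,0,0,0,-1]
    - [0,0,0,0,0,0,-1]

```text
time_s: 21.45
tcp_pos: [0.4993, -0.4802, -0.0206]
eef_rot: [0.0, 0.995, -0.097, 0.0]
force: [0.5, 1.2, -1.5]
opening: 0.0386
grasp_force: 41.2
```

play_rows:
  steps:
    - [0,0,0.02,0,0,0,-1]
    - [0,0,0.02,0,0,0,-1]
    - [0,0,0,0,0,0,-1]

```text
time_s: 21.75
tcp_pos: [0.4995, -0.4801, -0.0216]
eef_rot: [0.001, 0.995, -0.097, 0.001]
force: [-1.5, 1.0, 6.0]
opening: 0.0386
grasp_force: 42.0
```

play_rows:
  steps:
    - [0,0,0,0,0,0,0.15]
    - [0,0,0,0,0,0,0.15]
    - [0,0,0,0,0,0,0.15]
    - [0,0,-0.4,0,0,0,0.15]
    - [0,0,-0.8,0,0,0,0.15]
    - [0,0,-1,0,0,0,0.15]
    - [0,0,-1,0,0,0,0.15]
    - [0,0,-0.8,0,0,0,0.15]
    - [-0.5,0,0,0,0,0,0.15]

```text
time_s: 22.65
tcp_pos: [0.4783, -0.4771, 0.1841]
eef_rot: [0.004, 0.995, -0.097, 0.005]
force: [-0.1, -0.7, 0.9]
opening: 0.0491
grasp_force: 0.0
```

```bash
python3 - <<'E'
from h import *
st()
s=snapshot("top"); P=allpts(s)
for d in finder.trace(s,"padlock")[:2]:
    p=pts(s,d["region"]); print(d["p"],np.round(np.percentile(np.c_[case(p),p[:,2]],[2,50,98],axis=0),3).tolist())
m=(P[:,0]>.33)&(P[:,0]<.4)&(P[:,1]>-.393)&(P[:,1]<-.31)&(P[:,2]>.012)&(P[:,2]<.022)
print(cv2.minAreaRect(P[m][:,:2].astype(np.float32)),m.sum())
s=snapshot("side"); P=allpts(s)
m=(P[:,0]>.33)&(P[:,0]<.4)&(P[:,1]>-.393)&(P[:,1]<-.31)&(P[:,2]>.012)&(P[:,2]<.022)
if m.sum()>10: print(cv2.minAreaRect(P[m][:,:2].astype(np.float32)),m.sum())
E
```

```text
t 22.65 tcp [ 0.4783 -0.4771  0.1841] case [-0.0374 -0.1701] yaw -11.09 rot [ 0.004  0.995 -0.097  0.005] q [-0.78  0.39  0.5   1.67  0.    2.55] F [-0.1 -0.7  0.9] open 0.0491 grip 0.0
0.69 [[-0.041, -0.181, 0.003], [-0.023, -0.156, 0.013], [0.012, -0.134, 0.142]]
0.18 [[-0.15, -0.16, 0.007], [-0.118, -0.129, 0.024], [-0.093, -0.105, 0.028]]
((0.3651232421398163, -0.35461509227752686), (0.06458283215761185, 0.032858483493328094), 79.81855773925781) 380
```

play_rows:
  steps:
    - [-0.438,-0.324,0,0,0,0,0.4]
    - [-0.438,-0.324,0,0,0,0,0.4]
    - [-0.438,-0.324,0,0,0,0,0.4]
    - [-0.438,-0.324,0,0,0,0,0.4]
    - [-0.438,-0.324,0,0,0,0,0.4]
    - [-0.438,-0.324,0,0,0,0,0.4]
  force: 50

```text
time_s: 23.4
tcp_pos: [0.3638, -0.3528, 0.1754]
eef_rot: [-0.001, 0.995, -0.097, -0.001]
force: [-0.2, -0.0, 0.8]
opening: 0.0595
grasp_force: 0.0
```

play_rows:
  steps:
    - [0,0,0,0,0,-0.941,0.4]
    - [0,0,0,0,0,-0.941,0.4]
    - [0,0,0,0,0,-0.941,0.4]
    - [0,0,0,0,0,-0.941,0.4]
    - [0,0,0,0,0,-0.941,0.4]
    - [0,0,0,0,0,-0.941,0.4]
    - [0,0,0,0,0,-0.941,0.4]
    - [0,0,0,0,0,-0.941,0.4]
    - [0,0,0,0,0,-0.941,0.4]
    - [0,0,0,0,0,-0.941,0.4]

```text
time_s: 24.4
tcp_pos: [0.3646, -0.3537, 0.1755]
eef_rot: [-0.001, 0.931, 0.366, -0.0]
force: [0.4, -0.6, -0.8]
opening: 0.06
grasp_force: 0.0
```

play_rows:
  steps:
    - [0,0,0,0,0,-0.941,0.4]
    - [0,0,0,0,0,-0.941,0.4]
    - [0,0,0,0,0,-0.941,0.4]
    - [0,0,0,0,0,-0.941,0.4]
    - [0,0,0,0,0,-0.941,0.4]
    - [0,0,0,0,0,-0.941,0.4]
    - [0,0,0,0,0,-0.941,0.4]
    - [0,0,0,0,0,0,0.4]

```text
time_s: 25.2
tcp_pos: [0.3646, -0.3537, 0.1756]
eef_rot: [-0.001, 0.763, 0.647, -0.0]
force: [-0.7, 0.2, -0.2]
opening: 0.0593
grasp_force: 0.0
```

```bash
python3 - <<'E'
from h import *
st()
E
```

```text
t 25.2 tcp [ 0.3646 -0.3537  0.1756] case [-0.1729 -0.0711] yaw 80.56 rot [-0.001  0.763  0.647 -0.   ] q [-0.77 -0.02  0.01  1.61  0.    0.97] F [-0.7  0.2 -0.2] open 0.0593 grip 0.0
```

play_rows:
  steps:
    - [0,0,0.8,0,0,0,0.4]
    - [0,0,0.8,0,0,0,0.4]
    - [0,0,0.8,0,0,0,0.4]
    - [0,0,0.8,0,0,0,0.4]
    - [0,0,0.5,0,0,0,0.4]
    - [0,0,0.25,0,0,0,0.4]
    - [0,0,0,0,0,0,-1]
    - [0,0,0,0,0,0,-1]
    - [0,0,0,0,0,0,-1]
    - [0,0,0,0,0,0,-1]

```text
time_s: 26.2
tcp_pos: [0.3652, -0.3546, -0.0196]
eef_rot: [0.001, 0.763, 0.646, 0.0]
force: [1.1, -0.1, 0.9]
opening: 0.0303
grasp_force: 49.8
```

play_rows:
  steps:
    - [0,0,0,0,0,0,-1]
    - [0,0,-0.3,0,0,0,-1]
    - [0,0,-0.6,0,0,0,-1]
    - [0,0,-0.9,0,0,0,-1]
    - [0,0,0,0,0,0,-1]

```text
time_s: 26.7
tcp_pos: [0.3666, -0.3561, 0.0762]
eef_rot: [0.005, 0.763, 0.646, 0.0]
force: [-0.3, -0.1, -1.5]
opening: 0.0296
grasp_force: 49.8
```

```bash
python3 - <<'E'
from h import *
st()
for n in("side","top"):
  s=snapshot(n)
  for d in finder.trace(s,"cylinder")[:4]:
    p=pts(s,d["region"]); print(n,d["p"],np.round(np.percentile(np.c_[p],[2,50,98],axis=0),3).tolist())
E
```

```text
t 26.7 tcp [ 0.3666 -0.3561  0.0762] case [-0.1705 -0.0731] yaw 80.46 rot [0.005 0.763 0.646 0.   ] q [-0.77 -0.03 -0.18  1.4  -0.    0.97] F [-0.3 -0.1 -1.5] open 0.0296 grip 49.774842305341735
side 0.92 [[0.531, -0.032, -0.0], [0.563, -0.005, 0.012], [0.593, 0.019, 0.018]]
top 0.58 [[0.53, -0.032, 0.008], [0.559, -0.008, 0.014], [0.588, 0.016, 0.02]]
top 0.57 [[0.365, -0.334, 0.096], [0.376, -0.327, 0.106], [0.386, -0.324, 0.111]]
top 0.32 [[0.482, -0.497, 0.001], [0.502, -0.479, 0.013], [0.532, -0.458, 0.018]]
```

play_rows:
  steps:
    - [0,0,0,0,0,-0.907,-1]
    - [0,0,0,0,0,-0.907,-1]
    - [0,0,0,0,0,-0.907,-1]
    - [0,0,0,0,0,-0.907,-1]
    - [0,0,0,0,0,-0.907,-1]
    - [0,0,0,0,0,-0.907,-1]
    - [0,0,0,0,0,-0.907,-1]
    - [0,0,0,0,0,-0.907,-1]
    - [0,0,0,0,0,-0.907,-1]
    - [0,0,0,0,0,-0.907,-1]

```text
time_s: 27.9
tcp_pos: [0.3638, -0.3533, 0.0677]
eef_rot: [-0.001, 0.402, 0.916, 0.0]
force: [1.1, 0.4, -2.0]
opening: 0.0303
grasp_force: 49.8
```

play_rows:
  steps:
    - [0,0,0,0,0,-0.907,-1]
    - [0,0,0,0,0,-0.907,-1]
    - [0,0,0,0,0,-0.907,-1]
    - [0,0,0,0,0,-0.907,-1]
    - [0,0,0,0,0,-0.907,-1]
    - [0,0,0,0,0,-0.907,-1]
    - [0,0,0,0,0,-0.907,-1]
    - [0,0,0,0,0,0,-1]

```text
time_s: 28.7
tcp_pos: [0.3638, -0.3534, 0.0678]
eef_rot: [-0.001, 0.097, 0.995, 0.001]
force: [-0.5, 0.1, -1.8]
opening: 0.03
grasp_force: 49.8
```

```bash
python3 - <<'E'
from h import *
st()
for n in("side","top"):
  s=snapshot(n); P=allpts(s); c=case(P); z=P[:,2]
  for nm,m in (("front rim",(c[:,0]<-.038)&(c[:,0]>-.055)&(abs(c[:,1])<.11)&(z>.0215)&(z<.029)),("right rim",(c[:,1]<-.108)&(c[:,1]>-.124)&(abs(c[:,0])<.035)&(z>.0215)&(z<.029)),("left rim",(c[:,1]>.108)&(c[:,1]<.124)&(abs(c[:,0])<.035)&(z>.0215)&(z<.029))):
    if m.sum()>3: print(n,nm,m.sum(),np.round(c[m].mean(0),4))
  m=(abs(c[:,0])<.05)&(c[:,1]>-.04)&(c[:,1]<.11)&(z>.0165)&(z<.023)
  for y0 in(0,.07):
    k=m&(abs(c[:,1]-y0)<.026); print(n,"cyl",y0,k.sum(),cv2.minAreaRect(c[k].astype(np.float32)))
E
```

```text
t 28.7 tcp [ 0.3638 -0.3534  0.0678] case [-0.1737 -0.071 ] yaw 168.89 rot [-0.001  0.097  0.995  0.001] q [-0.77 -0.02 -0.2   1.4  -0.   -0.58] F [-0.5  0.1 -1.8] open 0.03 grip 49.754230740945786
side front rim 108 [-0.0439  0.0079]
side right rim 48 [-0.001  -0.1145]
side left rim 67 [-0.0013  0.1161]
side cyl 0 158 ((-0.0024354644119739532, 0.00044489651918411255), (0.04963410645723343, 0.0887303575873375), 89.5972671508789)
side cyl 0.07 185 ((-0.0012454204261302948, 0.0707630068063736), (0.08751144260168076, 0.049065299332141876), 2.263958692550659)
top front rim 159 [-0.0453 -0.0016]
top right rim 51 [-1.000e-04 -1.151e-01]
top left rim 46 [1.000e-04 1.155e-01]
top cyl 0 426 ((-0.001130674034357071, -0.00025925226509571075), (0.05097709596157074, 0.09387904405593872), 89.2950439453125)
top cyl 0.07 357 ((-0.0014743804931640625, 0.07017282396554947), (0.05126703158020973, 0.09049446135759354), 89.69480895996094)
```

play_rows:
  steps:
    - [-0.25,0.01,0,0,0,0,-1]
    - [-0.5,0.01,0,0,0,0,-1]
    - [-0.65,0.01,0,0,0,0,-1]
    - [-0.66,0,0,0,0,0,-1]
    - [-0.65,0,0,0,0,0,-1]
    - [-0.5,0,0,0,0,0,-1]
    - [-0.25,0,0,0,0,0,-1]
    - [0,0,0,0,0,0,-1]
    - [0,0,0,0,0,0,-1]

```text
time_s: 29.7
tcp_pos: [0.5345, -0.3858, 0.0684]
eef_rot: [-0.001, 0.098, 0.995, 0.0]
force: [-0.2, -0.2, -1.9]
opening: 0.0303
grasp_force: 49.8
```

```bash
python3 - <<'E'
from h import *
st()
for n in("side","top"):
  s=snapshot(n); P=allpts(s); c=case(P); z=P[:,2]
  m=(abs(c[:,0])<.045)&(abs(c[:,1]+.0695)<.022)&(z>.078)&(z<.107)
  print(n,m.sum(),np.round(np.percentile(np.c_[c[m],z[m]],[1,50,99],axis=0),4).tolist())
E
```

```text
t 29.7 tcp [ 0.5345 -0.3858  0.0684] case [ 0.0001 -0.0696] yaw 168.79 rot [-0.001  0.098  0.995  0.   ] q [-0.63  0.34  0.21  1.45 -0.   -0.43] F [-0.2 -0.2 -1.9] open 0.0303 grip 49.75372460321523
side 280 [[-0.0283, -0.0858, 0.0894], [0.0145, -0.0578, 0.0996], [0.0344, -0.048, 0.1059]]Traceback (most recent call last):
  File "<stdin>", line 6, in <module>
    return _quantile_unchecked(
        a, q, axis, out, overwrite_input, method, keepdims, weights)
    return _ureduce(a,
                    func=_quantile_ureduce_func,
    ...<5 lines>...
                    overwrite_input=overwrite_input,
                    method=method)
    r = func(a, **kwargs)
    result = _quantile(arr,
                       quantiles=q,
    ...<2 lines>...
                       out=out,
                       weights=wgt)
    slices_having_nans = np.isnan(arr[-1, ...])
                                  ~~~^^^^^^^^^
IndexError: index -1 is out of bounds for axis 0 with size 0
```

play_rows:
  steps:
    - [0.02,0,0.3,0,0,0,-1]
    - [0,0,0.5,0,0,0,-1]
    - [0,0,0.4,0,0,0,-1]
    - [0,0,0.2,0,0,0,-1]
    - [0,0,0.06,0,0,0,-1]
    - [0,0,0.06,0,0,0,-1]
    - [0,0,0.04,0,0,0,-1]

```text
time_s: 30.5
tcp_pos: [0.5339, -0.3862, -0.008]
eef_rot: [0.001, 0.098, 0.995, -0.0]
force: [-1.1, 1.2, -2.1]
opening: 0.0304
grasp_force: 49.8
```

play_rows:
  steps:
    - [0,0,0.04,0,0,0,-1]
    - [0,0,0.04,0,0,0,-1]
    - [0,0,0.02,0,0,0,-1]
    - [0,0,0,0,0,0,-1]

```text
time_s: 30.9
tcp_pos: [0.5335, -0.3859, -0.0139]
eef_rot: [-0.0, 0.097, 0.995, 0.0]
force: [0.2, -0.3, -0.8]
opening: 0.03
grasp_force: 49.8
```

play_rows:
  steps:
    - [0,0,0.02,0,0,0,-1]
    - [0,0,0.02,0,0,0,-1]
    - [0,0,0.02,0,0,0,-1]
    - [0,0,0,0,0,0,-1]

```text
time_s: 31.3
tcp_pos: [0.5336, -0.3859, -0.0165]
eef_rot: [0.0, 0.097, 0.995, -0.0]
force: [-0.8, -0.6, 1.2]
opening: 0.03
grasp_force: 50.2
```

play_rows:
  steps:
    - [0,0,0,0,0,0,0.06]
    - [0,0,0,0,0,0,0.06]
    - [0,0,0,0,0,0,0.06]
    - [0,0,-0.4,0,0,0,0.06]
    - [0,0,-0.8,0,0,0,0.06]
    - [0,0,-1,0,0,0,0.06]
    - [0,0,-1,0,0,0,0.06]
    - [0,0,-1,0,0,0,0]
    - [0.9,0,0,0,0,0,-0.3]
    - [0.9,0,0,0,0,0,-0.5]

```text
time_s: 32.3
tcp_pos: [0.4465, -0.3696, 0.1951]
eef_rot: [0.002, 0.097, 0.995, -0.001]
force: [-0.6, 0.0, -0.3]
opening: 0.0214
grasp_force: 0.0
```

play_rows:
  steps:
    - [0.9,0,0,0,0,0,-0.55]
    - [0.9,0,0,0,0,0,-0.55]
    - [0,0,0,0,0,0.98,-0.55]
    - [0,0,0,0,0,0.98,-0.55]
    - [0,0,0,0,0,0.98,-0.55]
    - [0,0,0,0,0,0.98,-0.55]
    - [0,0,0,0,0,0.98,-0.55]
    - [0,0,0,0,0,0.98,-0.55]
    - [0,0,0,0,0,0.98,-0.55]
    - [0,0,0,0,0,0.98,-0.55]

```text
time_s: 33.3
tcp_pos: [0.3569, -0.351, 0.1933]
eef_rot: [0.0, 0.472, 0.882, -0.0]
force: [0.1, -0.6, 0.0]
opening: 0.0192
grasp_force: 0.0
```

play_rows:
  steps:
    - [0,0,0,0,0,0.98,-0.55]
    - [0,0,0,0,0,0.98,-0.55]
    - [0,0,0,0,0,0.98,-0.55]
    - [0,0,0,0,0,0.98,-0.55]
    - [0,0,0,0,0,0.98,-0.55]
    - [0,0,0,0,0,0.98,-0.55]
    - [0,0,0,0,0,0.98,-0.55]
    - [0,0,0,0,0,0.98,-0.55]
    - [0,0,0,0,0,0,-0.55]
    - [0,0,0,0,0,0,-0.55]

```text
time_s: 34.3
tcp_pos: [0.3569, -0.351, 0.1932]
eef_rot: [0.0, 0.771, 0.637, 0.0]
force: [0.1, -0.3, 0.7]
opening: 0.0191
grasp_force: 0.0
```

```bash
python3 - <<'E'
from h import *
st()
for n in("side","top"):
  s=snapshot(n); P=allpts(s); c=case(P); z=P[:,2]
  i=s["image"]
  if n=="top": cv2.imwrite('pics/t8c.png',cv2.resize(i[150:300,290:490,::-1],(800,600),interpolation=2))
  m=(abs(c[:,0])<.04)&(z>.0165)&(z<.027)
  for y0 in(-.07,0,.07):
    k=m&(abs(c[:,1]-y0)<.02); print(n,"cyl",y0,k.sum(),np.round(np.percentile(np.c_[c[k],z[k]],[3,50,97],axis=0),4).tolist())
  k=(abs(c[:,0]-.085)<.03)&(abs(c[:,1])<.03)&(z>.09)&(z<.125); print("handle bits",k.sum(),np.round(np.percentile(np.c_[c[k],z[k]],[3,50,97],axis=0),4).tolist())
  k=(c[:,0]>.066)&(c[:,0]<.12)&(abs(c[:,1])<.03)&(z>.06)&(z<.14); print("bar",k.sum(),np.round(np.percentile(np.c_[c[k],z[k]],[3,50,97],axis=0),4).tolist())
E
```

```text
t 34.3 tcp [ 0.3569 -0.351   0.1932] case [-0.1809 -0.0699] yaw 79.14 rot [0.    0.771 0.637 0.   ] q [-0.78 -0.03  0.03  1.64  0.    0.98] F [ 0.1 -0.3  0.7] open 0.0191 grip 0.0
side cyl -0.07 116 [[-0.0292, -0.0812, 0.0166], [-0.0014, -0.0594, 0.0182], [0.0329, -0.0522, 0.0219]]
side cyl 0 133 [[-0.0292, -0.0117, 0.0166], [0.0025, -0.0046, 0.018], [0.0314, 0.0154, 0.0207]]
side cyl 0.07 163 [[-0.0309, 0.0592, 0.0166], [0.0003, 0.0661, 0.0184], [0.03, 0.0743, 0.0217]]
handle bits 224 [[0.0556, -0.0232, 0.1044], [0.0759, 0.0029, 0.1088], [0.0902, 0.0249, 0.1207]]
bar 155 [[0.0668, -0.0213, 0.1046], [0.0833, 0.0032, 0.1084], [0.0905, 0.0238, 0.1117]]
top cyl -0.07 309 [[-0.0299, -0.0829, 0.0167], [0.0005, -0.0636, 0.0187], [0.0355, -0.0536, 0.0234]]
top cyl 0 329 [[-0.0313, -0.0139, 0.0166], [0.0011, -0.0027, 0.0188], [0.0377, 0.0166, 0.0236]]
top cyl 0.07 296 [[-0.0322, 0.0566, 0.0167], [0.0008, 0.0667, 0.0193], [0.0376, 0.083, 0.0245]]
handle bits 212 [[0.0555, -0.0232, 0.1067], [0.0806, -0.0008, 0.1109], [0.089, 0.0231, 0.1196]]
bar 166 [[0.0672, -0.0229, 0.1067], [0.0831, -0.0008, 0.1106], [0.0892, 0.0231, 0.114]]
```

View pics/t8c.png

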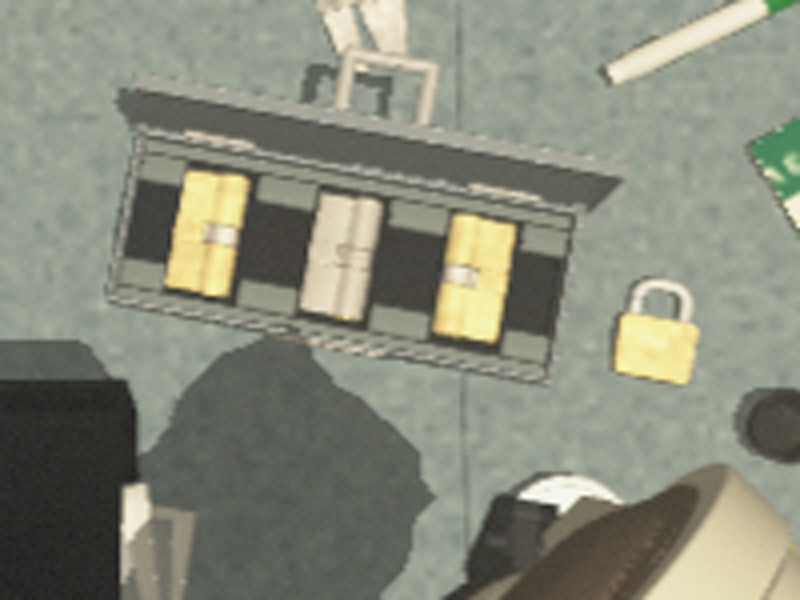

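The crop shows all three cylinders seated in their pockets, with the new one at (475,275). The padlock lies flat beside the case at (655,335), and the lid is still open.

play_rows:
  steps:
    - [0.206,0.5,0,0,0,0,-0.55]
    - [0.206,0.8,0,0,0,0,-0.55]
    - [0.206,0.9,0,0,0,0,-0.55]
    - [0.206,0.9,0,0,0,0,-0.55]
    - [0.206,0.9,0,0,0,0,-0.55]
    - [0.206,0.8,0,0,0,0,-0.55]
    - [0.206,0.53,0,0,0,0,-0.55]
    - [0,0,0,0,0,0,-0.55]
    - [0,0,0,0,0,0,-0.55]
  force: 20

```text
time_s: 35.3
tcp_pos: [0.6326, -0.3309, 0.192]
eef_rot: [-0.001, 0.771, 0.637, -0.0]
force: [-0.2, -0.4, -0.4]
opening: 0.0192
grasp_force: 0.0
```

```bash
python3 - <<'E'
from h import *
st()
E
```

```text
t 35.3 tcp [ 0.6326 -0.3309  0.192 ] case [0.0856 0.0033] yaw 79.09 rot [-0.001  0.771  0.637 -0.   ] q [-0.48  0.52  0.7   1.75 -0.    1.28] F [-0.2 -0.4 -0.4] open 0.0192 grip 0.0
```

play_rows:
  steps:
    - [0,0,0.6,0,0,0,-0.55]
    - [0,0,0.8,0,0,0,-0.55]
    - [0,0,0.6,0,0,0,-0.55]
    - [0,0,0.4,0,0,0,-0.55]
    - [0,0,0.16,0,0,0,-0.55]
    - [0,0,0,0,0,0,-1]
    - [0,0,0,0,0,0,-1]
    - [0,0,0,0,0,0,-1]

```text
time_s: 36.1
tcp_pos: [0.6308, -0.3312, 0.0648]
eef_rot: [-0.001, 0.772, 0.636, -0.001]
force: [-7.0, -0.3, -10.4]
opening: 0.0068
grasp_force: 20.5
```

```bash
python3 - <<'E'
from h import *
st()
E
```

```text
t 36.1 tcp [ 0.6308 -0.3312  0.0648] case [0.0839 0.0026] yaw 78.95 rot [-0.001  0.772  0.636 -0.001] q [-0.48  0.48  0.39  1.48 -0.    1.28] F [ -7.   -0.3 -10.4] open 0.0068 grip 20.542396008968353
```

play_rows:
  steps:
    - [0,-0.178,-0.068,0,0,0,-1]
    - [0,-0.185,-0.049,0,0,0,-1]
    - [0,-0.189,-0.029,0,0,0,-1]
    - [0,-0.191,-0.009,0,0,0,-1]
    - [0,-0.194,0.012,0,0,0,-1]
    - [0,-0.188,0.032,0,0,0,-1]
    - [0,-0.184,0.052,0,0,0,-1]
    - [0,-0.177,0.071,0,0,0,-1]

```text
time_s: 36.9
tcp_pos: [0.5602, -0.3173, 0.0675]
eef_rot: [0.003, 0.772, 0.636, 0.001]
force: [3.4, -1.2, -0.1]
opening: 0.0072
grasp_force: 20.7
```

play_rows:
  steps:
    - [0,-0.169,0.089,0,0,0,-1]
    - [0,-0.158,0.107,0,0,0,-1]
    - [0,-0.146,0.123,0,0,0,-1]
    - [0,-0.134,0.14,0,0,0,-1]
    - [0,-0.116,0.151,0,0,0,-1]

```text
time_s: 37.4
tcp_pos: [0.5235, -0.31, 0.0362]
eef_rot: [0.001, 0.772, 0.636, 0.0]
force: [-4.3, 1.4, 5.4]
opening: 0.0068
grasp_force: 22.0
```

```bash
python3 - <<'E'
from h import *
st()
E
```

```text
t 37.4 tcp [ 0.5235 -0.31    0.0362] case [-0.0255  0.0026] yaw 78.98 rot [0.001 0.772 0.636 0.   ] q [-0.53  0.22  0.01  1.35  0.    1.23] F [-4.3  1.4  5.4] open 0.0068 grip 21.972506940364838
```

play_rows:
  steps:
    - [0,-0.1,0.163,0,0,0,-1]
    - [0,-0.09,0.172,0,0,0,-1]
    - [0,0,0.05,0,0,0,-1]
    - [0,0,0,0,0,0,-1]

```text
time_s: 37.8
tcp_pos: [0.5128, -0.3079, 0.0158]
eef_rot: [-0.001, 0.772, 0.636, -0.001]
force: [-11.0, 2.3, 5.4]
opening: 0.007
grasp_force: 22.6
```

```bash
python3 - <<'E'
from h import *
st()
E
```

```text
t 37.8 tcp [ 0.5128 -0.3079  0.0158] case [-0.0364  0.0026] yaw 78.95 rot [-0.001  0.772  0.636 -0.001] q [-0.54  0.21 -0.05  1.31 -0.    1.22] F [-11.    2.3   5.4] open 0.007 grip 22.60735183954239
```

play_rows:
  steps:
    - [0,0,0,0,0,0,-0.4]
    - [0,0,0,0,0,0,0]
    - [0,0,0,0,0,0,0]
    - [0,0,-0.3,0,0,0,0]
    - [0,0,-0.6,0,0,0,0]
    - [0,0,-1,0,0,0,-1]
    - [0,0,-1,0,0,0,-1]
    - [0,0,0,0,0,0,-1]
    - [0,0,0,0,0,0,-1]
    - [0,0,0,0,0,0,-1]

```text
time_s: 38.8
tcp_pos: [0.5144, -0.3081, 0.1594]
eef_rot: [-0.0, 0.772, 0.636, -0.0]
force: [0.6, 0.3, -1.5]
opening: 0.0001
grasp_force: 0.0
```

```bash
python3 - <<'E'
from h import *
st()
for n in("side","top"):
  s=snapshot(n); P=allpts(s); c=case(P); z=P[:,2]
  k=(abs(c[:,0])<.045)&(abs(c[:,1])<.11)&(z>.022)&(z<.04)
  A=np.c_[c[k][:,0],c[k][:,1],np.ones(k.sum())]; print(n,k.sum(),np.round(np.linalg.lstsq(A,z[k],rcond=None)[0],4))
  k=(abs(c[:,0]+.035)<.012)&(abs(c[:,1])<.03)&(z>.05)&(z<.075); k.sum() and print("handle",np.round(np.median(np.c_[c[k],z[k]],0),4))
E
```

```text
t 38.8 tcp [ 0.5144 -0.3081  0.1594] case [-0.0348  0.0027] yaw 78.98 rot [-0.     0.772  0.636 -0.   ] q [-0.54  0.2   0.21  1.59  0.    1.22] F [ 0.6  0.3 -1.5] open 0.0001 grip 0.0
side 3462 [0.0001 0.0004 0.0273]
handle [-0.0339  0.0042  0.0609]
top 575 [0.0016 0.012  0.0282]
```

```bash
python3 - <<'E'
from h import *
s=snapshot("side")
for l in("oiler","padlock","grease_tin","loupe","pen_pot"):
  for d in finder.trace(s,l)[:1]:
    p=pts(s,d["region"]); print(l,round(d["p"],2),np.round(np.percentile(p,[2,50,98],axis=0),3).tolist())
print(sign_off())
E
```

```text
oiler 0.88 [[0.369, -0.519, -0.0], [0.392, -0.497, 0.028], [0.409, -0.492, 0.065]]
padlock 0.65 [[0.487, -0.498, 0.001], [0.505, -0.475, 0.01], [0.532, -0.457, 0.014]]
grease_tin 0.77 [[0.366, -0.462, -0.002], [0.403, -0.423, 0.021], [0.433, -0.395, 0.025]]
loupe 0.69 [[0.453, -0.557, 0.0], [0.466, -0.531, 0.014], [0.476, -0.524, 0.027]]
the job is handed in; nothing more can be done
None
```

I handed the job in, though no verdict came back: the cylinder lies in the right-hand pocket with the lid shut, and the bottle stands upright and the padlock lies flat on the counter, with the tin and loupe unmoved (the last check did not pick up the pen pot, which the arm never went near).

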